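# Fit the bottle holder to the mixer and load the bottle

### The arm

A 6-joint arm with a two-finger parallel gripper is mounted at the origin on a cart in front of the work surface, level with it; the furniture and walls round the work are solid. World frame = base frame: x ahead of the robot, y to its left, z up, the work surface at z = 0. Lengths are in m, angles in rad, forces in N, time in s.
With the tool pointing down it reaches from about 0.225 to 0.875 m from the base axis. Payload 3.4 kg.
Tool frame: the origin (TCP) lies where the fingers leave the gripper's body, on its centre line; the fingertips stand 73 mm ahead of it and the grasp point (between the pads) lies env.hold_point_z ahead of it (env.hold_point_z is the distance from the TCP to the grasp point, in m); z points along the fingers, y is the direction in which the jaws open and shut (so a half turn about z gives the same grasp; the last joint's range is limited). The gripper opens to 85 mm and grips with 20 to 120 N. Pads are 22 mm wide; open, the fingers measure 114 mm over their backs; the gripper's body (76 mm by 85 mm) begins 54 mm behind the grasp point. The pads swing forward as they close: fully open they stand 13 mm farther back than shut.
Start: joints at [-0.121, 0.276, 1.505, -0, 1.361, -0.121], TCP at [0.575, -0, 0.304] pointing down, gripper open.
Joint ranges: [-2.89, 2.89], [-0.75, 2.08], [0.22, 2.7], [-1.18, 4.32], [0.11, 2.71], [-2.7, 2.7]. Speed limits (rad/s): [2.57, 2.57, 3.14, 3.14, 3.14, 3.14].

### API

Orientations are given as a rotation vector (axis times angle).
In Python, from cell import env gives the robot as it stands.
- The arm moves only by the shell command python3 -m handwheel 'ROWS'. ROWS is JSON, a list of rows, each a list of 7 numbers: the turn, a rotation vector about the tool's x, y, z in rad, then the shift along the tool's x, y, z in cm, then the closure, from 0 (fully open) to 1 (shut). In form: [[rx, ry, rz, tx, ty, tz, jaw], ...]. A call has 1 to 5 rows; each row is the pose to reach, as a shift and turn from the pose commanded when the call began, along the tool's axes at that moment; what a row does not reach only later rows make up. A row lasts 1/10 s, in which the tool goes at most 50 mm and 8.59 degrees, less where a joint would pass 70% of its speed; a pose out of reach is approached as far as the arm can. A call with a gripper value outside its range is refused whole. The fingers move at their own pace and stop on an object; the grip force is fixed at half the most. Time passes only in rows, so rows that repeat a pose let the fingers close. It gives the time, the measured TCP pose, the force and the opening at its end, in the units of the state.
- env.observe(): the state, without advancing time (a new reading comes with each control period).
- env.capture(name): name is "scene" or "side" or "wrist"; returns (picture, depth): 400x640x3 uint8, red, green, blue; 400x640 float32, m along the optical axis (not along the pixel's ray), 0 where there is no reading.
- env.calibration(name): a dict with "intrinsics" (3x3 intrinsics, pixels), "distortion" ([k1, k2, p1, p2, k3] as OpenCV has them; the pictures are not rectified), "pose" (4x4, takes a point from camera to world coordinates); the wrist camera has in their place "mount" (4x4, takes a point from camera to tool coordinates, whose origin is the TCP and whose axes are the flange's). Camera axes: x right, y down, z forward; pixel columns grow to the right and rows downward; lengths in m; the calibration is good to about 2 mm. A picture is of the moment at which its call begins: read the wrist's pose just before it. calibration takes no time and is no camera call.
- env.hand_in(): hands the job in, once; it reports no verdict.
Trained networks look in the newest picture that a camera, given by its name, has taken for a name from the list of things; names that differ only in an ending like _2 or _b are one class to them, and where a whole thing is asked for, a point or a joint stands for the part that bears it (a point fixed in the world has none). Each returns a list of dicts, best first, with "confidence" (0 to 1); they miss things now and then, are a little off and sometimes report something else, mostly with a low value. They report only what shows in the picture. A call takes as long as a camera call. They do not tell look-alikes from the thing itself.
- env.cut_out(label, camera): "region" (400x640 bool, what is visible of it) and "rect" ([left, top, width, height] in pixels, round what is visible of it).
The state is a dict: "time": time; "qpos": joint angles; "joint_velocities": joint speeds; "effort": joint torques, N m; "tool_pos": TCP position; "eef_rot": TCP orientation; "force": force on the tool from outside, world axes, zero at the start; "ft_torque": the same for the moment, N m; "finger_gap": finger opening in m.
Only numpy, scipy, OpenCV 4.12 (cv2) and the standard library are available. Lean on these libraries where they do the work, as an engineer would, in place of code of your own. Each camera call takes 0.05 s, during which the arm holds its last target.

### The job

First fit the bottle-holder plate onto the bench mixer: lower it gently over the two locating pins until it lies flush on the platform, and let go of it. Then free the capped bottle that is wedged leaning in the corner of the bin and set it down gently, upright, in either ring of the fitted plate. Leave the other bottle, the beaker, the petri dish and the tape roll where they are.

Things in the scene. Friction and masses are not known exactly. Their poses are not given: they have to be found in the camera images.
- mixer: Low fixed bench mixer, 220 (x) x 150 (y) mm, flat metal platform on top, 55 mm above the worktop. Origin under its centre on the worktop, z up; the front (-x) has a display and knob of no use here. Two upright locating pins, 12 mm diameter, 18 mm high (straight for 9 mm, then tapering to 4 mm), stand on the platform at (82, 38) and (-82, -38) mm.
- platform (a point): Centre of the platform's top surface, axes as the mixer.
- pin_a (a point): Foot of the pin at mixer (82, 38), on the platform's top.
- pin_b (a point): Foot of the pin at mixer (-82, -38), on the platform's top.
- holder_plate: Loose plate, 190 (x) x 106 (y) x 8 mm, about 0.4 kg, flat on the worktop. Origin: centre of its underside, z up. 15 mm through holes at (82, 38) and (-82, -38). Two rings on top (see ring_a). In the middle a grip tab 28 (x) x 14 (y) mm, up to 55 mm above the underside: take it across y, 35 to 48 mm up. Alike when turned by half a turn; fits the pins either way.
- hole_a (a point): Centre of the hole at plate (82, 38), at the underside.
- hole_b (a point): Centre of the hole at plate (-82, -38), at the underside.
- ring_a (a point): Centre of the ring at plate (52, 0), on the plate's top face, where the bottle's base may rest. Ring: inside diameter 64 mm, outside 72 mm, rising 12 mm above the plate's top.
- ring_b (a point): The same for the like ring at plate (-52, 0).
- bin: Small open grey bin, fixed, outside 92 (x) x 130 (y) x 50 mm high, walls and floor 5 mm. Origin under its centre on the worktop, z up. The bottle leans in its +y corner, its foot against the +x wall and its side on the rim of the -x wall.
- bottle: Glass screw-cap bottle, 56 mm body diameter, 105 mm tall, about 0.19 kg. Origin: centre of its base, z along its axis to the cap. Body 66 mm tall; the cap and neck above it grip as 35 mm across, from 67 to 105 mm. Starts leaning about 42 degrees from vertical to the bin's -x side, cap above and clear of the rim; a straight lift frees it.
- big_bottle: Bystander: larger capped bottle, 69 mm across, 138 mm tall, standing. Origin at the centre of its base.
- glass_beaker: Bystander: glass beaker, 55 mm across, 70 mm tall. Origin at the centre of its base.
- petri_dish: Bystander: flat petri dish, 89 mm across, 15 mm high. Origin at the centre of its underside.
- tape: Bystander: tape roll lying flat, 96 mm across, 19 mm high. Origin at the centre of its underside.
Not all that is in view belongs to the job. What is shaped like the bottle but green or purple is not meant.

How it is judged:
On the way, in this order (a step that is already met when the one before it is completed fails the run):
1. the holder plate lies flush on the mixer's platform, both pins through its holes, and is let go (z of holder_plate in the frame of platform between -0.002 and 0.002 m and horizontal distance between holder_plate and platform below 0.004 m and angle between the x axis of holder_plate and the x axis of mixer, either way round below 0.05 rad and angle between holder_plate's own z axis and vertical below 0.03 rad and contact force between holder_plate and the fingers below 0.1 N), for 0.2 s.
2. the bottle stands upright in a ring of the fitted plate (z of holder_plate in the frame of platform between -0.002 and 0.002 m and horizontal distance between holder_plate and platform below 0.004 m and angle between the x axis of holder_plate and the x axis of mixer, either way round below 0.05 rad and angle between holder_plate's own z axis and vertical below 0.03 rad and (horizontal distance between bottle and ring_a below 0.007 m or horizontal distance between bottle and ring_b below 0.007 m) and z of bottle in the frame of holder_plate between 0.005 and 0.011 m and angle between bottle's own z axis and vertical below 0.06 rad), for 0.2 s.
At the end, for the whole second after the job is handed in: The plate is flush on the platform (2 mm in height, 0.03 rad level, centred within 4 mm, turned within 0.05 rad, either way round); the bottle stands upright (0.06 rad) with its base on the plate inside either ring (7 mm of its centre); both at rest (all of step 2 and linear speed of each of bottle, holder_plate below 0.02 m/s); the robot touches nothing.
It fails at once if the plate is dropped or slammed onto the mixer (faster than 0.5 m/s within 30 mm of the platform) (horizontal distance between holder_plate and platform below 0.06 m and z of holder_plate in the frame of platform below 0.03 m and linear speed of holder_plate above 0.5 m/s).
It fails at once if the bottle is dropped or slammed onto the plate (faster than 0.5 m/s within 30 mm of its top) (horizontal distance between bottle and holder_plate below 0.09 m and z of bottle in the frame of holder_plate below 0.038 m and linear speed of bottle above 0.5 m/s).
It fails at once if the other bottle, the beaker, the petri dish or the tape roll is moved by more than 30 mm (distance of any of big_bottle, glass_beaker, petri_dish, tape from where it was at the start of the episode above 0.03 m).
It also fails if it takes over 58 s, if anything falls off the work surface, if the arm or the gripper's body presses on something with over 40 N, if the wrist force passes 120 N, or if a joint passes its speed limit or range.

## Working session

There is one attempt and no reset: what is moved stays moved. The work goes in short steps, Python scripts to look and compute and a shell command to move; the robot and the scene stay as the last step left them, time stands still between calls to the robot, and variables do not carry over. Pictures are saved under pics/ and viewed, and the job is handed in when it is done.

```bash
ls; mkdir -p pics
python3 - <<'E'
from cell import env
import cv2,numpy as np
print(env.observe(), env.hold_point_z)
for n in ("scene","side","wrist"):
    p,d=env.capture(n); cv2.imwrite(f"pics/{n}0.png",p[:,:,::-1]); np.save(f"{n}0.npy",d)
    c=env.calibration(n); print(n,{k:np.round(v,4).tolist() for k,v in c.items()})
E
```

```text
pics
{'time': 0.0, 'qpos': array([-1.20990931e-01,  2.76588474e-01,  1.50613189e+00,  8.28354238e-06,
        1.36067003e+00, -1.21005024e-01]), 'joint_velocities': array([-0.00118649, -0.00073444,  0.00076309, -0.00128509,  0.00101922,
       -0.00033401]), 'effort': array([ 6.20495921e-04, -4.16768074e+01, -2.45808578e+01, -1.52056768e-04,
        1.11346930e-02,  1.69860516e-05]), 'tool_pos': array([5.74612003e-01, 4.93825323e-05, 3.03043791e-01]), 'eef_rot': array([-2.22042309e+00, -2.22045053e+00,  1.73036761e-03]), 'force': array([ 0.37944535, -0.70979976, -0.2347318 ]), 'ft_torque': array([-0.00131907,  0.02928408,  0.02581781]), 'finger_gap': 0.08542306348650647} 0.0539
scene {'intrinsics': [[420.8043, 0.0, 325.6117], [0.0, 420.8043, 194.5658], [0.0, 0.0, 1.0]], 'distortion': [-0.0049, 0.0, 0.0, 0.0, 0.0], 'pose': [[0.9095, -0.2226, 0.351, -0.1], [-0.4155, -0.4693, 0.7791, -1.3844], [-0.0087, -0.8545, -0.5194, 0.9673], [0.0, 0.0, 0.0, 1.0]]}
side {'intrinsics': [[467.1706, 0.0, 326.4062], [0.0, 467.1706, 197.4305], [0.0, 0.0, 1.0]], 'distortion': [-0.1193, 0.0, 0.0, 0.0, 0.0], 'pose': [[-0.8945, -0.1934, 0.4032, -0.1645], [-0.4472, 0.3873, -0.8063, 1.3042], [-0.0002, -0.9014, -0.4329, 0.8085], [0.0, 0.0, 0.0, 1.0]]}
wrist {'intrinsics': [[308.1872, 0.0, 321.6741], [0.0, 308.1872, 200.6343], [0.0, 0.0, 1.0]], 'distortion': [-0.0534, 0.0, 0.0, 0.0, 0.0], 'mount': [[-0.0004, -0.9558, -0.294, 0.0754], [1.0, -0.0005, 0.0003, 0.0005], [-0.0004, -0.294, 0.9558, -0.0699], [0.0, 0.0, 0.0, 1.0]]}
```

View pics/scene0.png

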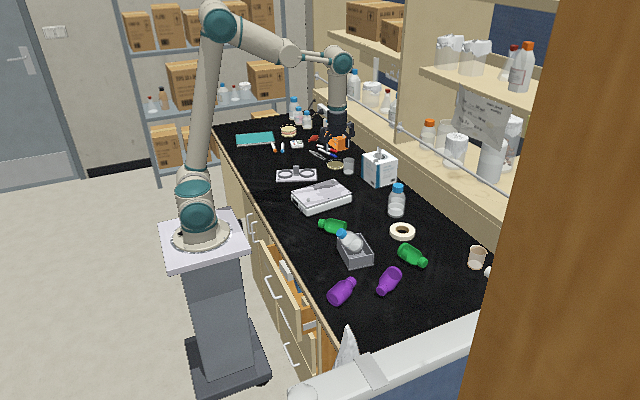

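View pics/side0.png

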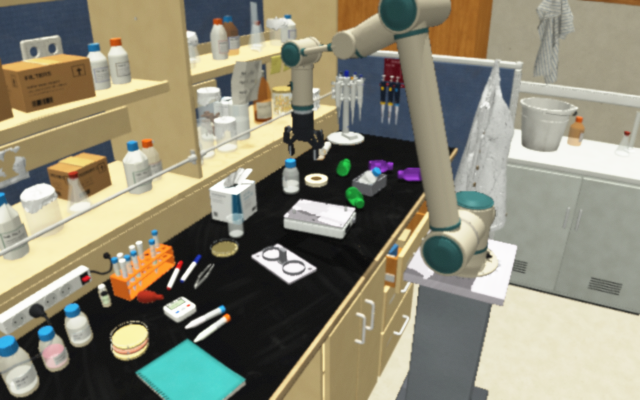

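View pics/wrist0.png

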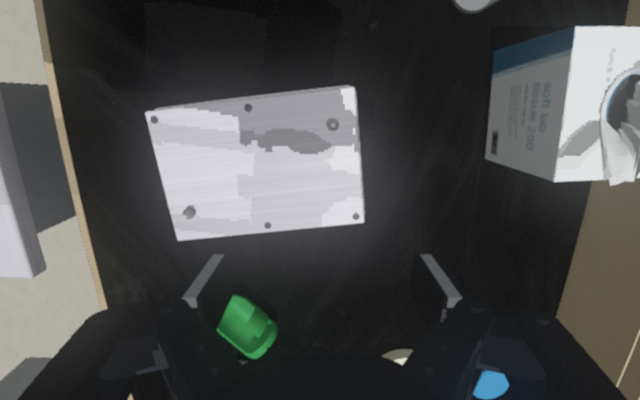

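The scene picture shows the plate with its two rings at (297,175), the mixer at (322,196), and the grey bin with the blue-capped bottle at (352,242). The green bottles at (333,226) and (411,255) and the purple ones at (342,291) and (389,280) are decoys. The big bottle stands at (397,200) and the tape is at (402,231). In the wrist view, the pins are at (333,124) and (190,212).

```bash
cat > h.py <<'E'
from cell import env
import cv2,numpy as np
from scipy.spatial.transform import Rotation as R
def tool():
    o=env.observe(); T=np.eye(4); T[:3,:3]=R.from_rotvec(o['eef_rot']).as_matrix(); T[:3,3]=o['tool_pos']; return T
def campose(n,T=None):
    c=env.calibration(n)
    return c['pose'] if 'pose' in c else (tool() if T is None else T)@c['mount']
def ray(n,uv,P):
    c=env.calibration(n)
    u=cv2.undistortPoints(np.array(uv,float).reshape(-1,1,2),np.array(c['intrinsics']),np.array(c['distortion'])).reshape(-1,2)
    d=np.c_[u,np.ones(len(u))]; return d@np.array(P)[:3,:3].T
def at_z(n,uv,z,P):
    d=ray(n,uv,P); o=np.array(P)[:3,3]; return o+d*((z-o[2])/d[:,2])[:,None]
def pts(n,mask,depth,P):
    v,u=np.nonzero(mask&(depth>0)); d=ray(n,np.c_[u,v],P); return np.array(P)[:3,3]+d*depth[v,u][:,None]
def shot(n,f=None):
    P=campose(n); p,d=env.capture(n)
    if f: cv2.imwrite(f"pics/{f}.png",p[:,:,::-1])
    return p,d,P
E
python3 - <<'E'
from h import *
W,dw,P=shot('wrist','w1')
print(env.observe()['time'])
for l in ('mixer','pin_a'):
    for r in env.cut_out(l,'wrist')[:4]:
        q=pts('wrist',r['region'],dw,P); print(l,round(r['confidence'],2),r['rect'],r['region'].sum(),np.percentile(q,[5,50,95],axis=0).round(3).tolist())
        m=q[(abs(q[:,2]-0.055)<.006)]
        if len(m)>100: print(cv2.minAreaRect((m[:,:2]*1000).astype(np.float32)),m[:,2].mean())
print('pins top', at_z('wrist',[(333,124),(190,212)],.073,P).round(4).tolist(), 'at .055',at_z('wrist',[(333,124),(190,212)],.055,P).round(4).tolist())
for n in('scene','side'):
  p,d,P=shot(n)
  for l in ('holder_plate','bottle','bin'):
    for r in env.cut_out(l,n)[:4]:
        q=pts(n,r['region'],d,P); print(n,l,round(r['confidence'],2),r['rect'],r['region'].sum(),np.percentile(q,[5,50,95],axis=0).round(3).tolist())
E
```

```text
0.2
mixer 0.67 [149.0, 85.2, 216.5, 157.5] 27640 [[0.413, -0.05, 0.053], [0.511, 0.02, 0.055], [0.604, 0.081, 0.056]]
((507.6443176269531, 12.28680419921875), (214.6470489501953, 144.35948181152344), 5.986906051635742) 0.054866547324852
mixer 0.6 [385.0, 347.5, 27.8, 17.6] 307 [[0.596, -0.282, 0.001], [0.688, -0.275, 0.011], [0.704, 0.01, 0.307]]
pin_a 0.88 [147.3, 84.8, 217.4, 155.2] 27695 [[0.413, -0.05, 0.053], [0.511, 0.02, 0.055], [0.605, 0.081, 0.056]]
((507.6167297363281, 12.321243286132812), (214.74208068847656, 144.24623107910156), 5.9553303718566895) 0.05486663784620661
pins top [[0.5858, 0.0593, 0.073], [0.4378, -0.0292, 0.073]] at .055 [[0.5864, 0.0584, 0.055], [0.4296, -0.0354, 0.055]]
scene holder_plate 0.94 [278.9, 164.0, 36.8, 15.4] 496 [[0.413, 0.217, 0.006], [0.492, 0.271, 0.012], [0.571, 0.328, 0.041]]
scene bottle 0.96 [328.3, 278.0, 24.5, 29.1] 489 [[0.293, -0.561, 0.019], [0.325, -0.537, 0.047], [0.379, -0.507, 0.058]]
scene bottle 0.88 [320.9, 219.4, 27.0, 16.8] 279 [[0.422, -0.236, 0.024], [0.451, -0.211, 0.046], [0.495, -0.168, 0.059]]
scene bottle 0.77 [397.
[... 582 characters left out ...]
 bottle 0.72 [396.8, 170.0, 21.9, 8.4] 264 [[0.301, -0.53, 0.007], [0.339, -0.503, 0.035], [0.384, -0.486, 0.055]]
side bottle 0.68 [335.5, 161.6, 18.1, 15.8] 172 [[0.603, -0.485, 0.009], [0.623, -0.434, 0.038], [0.646, -0.421, 0.055]]
side bottle 0.67 [372.2, 159.3, 18.8, 13.9] 160 [[0.449, -0.565, 0.019], [0.478, -0.533, 0.04], [0.52, -0.506, 0.054]]
side bin 0.83 [349.6, 172.8, 37.8, 21.2] 418 [[0.418, -0.42, 0.004], [0.441, -0.308, 0.03], [0.515, -0.292, 0.049]]
side bin 0.6 [224.9, 215.3, 17.9, 21.7] 366 [[0.71, 0.177, 0.006], [0.727, 0.215, 0.046], [0.759, 0.229, 0.068]]
side bin 0.53 [281.5, 198.9, 72.5, 41.0] 1980 [[0.398, -0.045, 0.016], [0.492, 0.054, 0.052], [0.596, 0.094, 0.057]]
```

```bash
python3 -m handwheel '[[0,0,0,4,-1.5,0,0],[0,0,0,8.5,-3,0,0],[0,0,0,13,-5,0,0],[0,0,0,17.5,-7,0,0],[0,0,0,22,-8,0,0]]'; python3 -m handwheel '[[0,0,0,3,0,2,0],[0,0,0,5,0,3,0],[0,0,0,5,0,3,0],[0,0,0,5,0,3,0]]'
python3 - <<'E'
from h import *
W,dw,P=shot('wrist','w2')
print(tool()[:3,3])
for l in ('holder_plate','ring_a'):
    for r in env.cut_out(l,'wrist')[:4]:
        q=pts('wrist',r['region'],dw,P); print(l,round(r['confidence'],2),r['rect'],r['region'].sum(),np.percentile(q,[5,50,95],axis=0).round(3).tolist())
        m=q[(abs(q[:,2]-0.008)<.005)]
        if len(m)>100: print(cv2.minAreaRect((m[:,:2]*1000).astype(np.float32)),m[:,2].mean())
        m=q[q[:,2]>.04]
        if len(m)>20: print('tab',cv2.minAreaRect((m[:,:2]*1000).astype(np.float32)),m[:,2].max())
E
```

```text
time: 1.2
tool_pos: [0.4932, 0.2214, 0.3042]
eef_rot: [-2.221, -2.221, 0.0]
force: [1.2, -0.0, 0.0]
finger_gap: 0.0852
time: 1.6
tool_pos: [0.495, 0.2699, 0.2739]
eef_rot: [2.22, 2.222, -0.001]
force: [-0.0, 0.1, 0.6]
finger_gap: 0.0854
[0.49526857 0.26942295 0.27428973]
holder_plate 0.94 [232.3, 89.0, 188.5, 149.3] 16239 [[0.418, 0.227, 0.007], [0.496, 0.286, 0.008], [0.577, 0.34, 0.02]]
((498.2899169921875, 280.82568359375), (106.93544006347656, 190.40036010742188), 69.05989837646484) 0.00802054377599026
tab ((497.868408203125, 281.2355041503906), (14.242208480834961, 28.03902816772461), 69.03682708740234) 0.05742788078891509
ring_a 0.77 [227.6, 89.4, 193.0, 144.5] 16153 [[0.419, 0.227, 0.007], [0.496, 0.286, 0.008], [0.577, 0.34, 0.02]]
((498.28533935546875, 280.807861328125), (106.88481903076172, 190.4152374267578), 69.08857727050781) 0.00802084924942074
tab ((497.868408203125, 281.2355041503906), (14.242208480834961, 28.03902816772461), 69.03682708740234) 0.05742788078891509
```

View pics/w2.png

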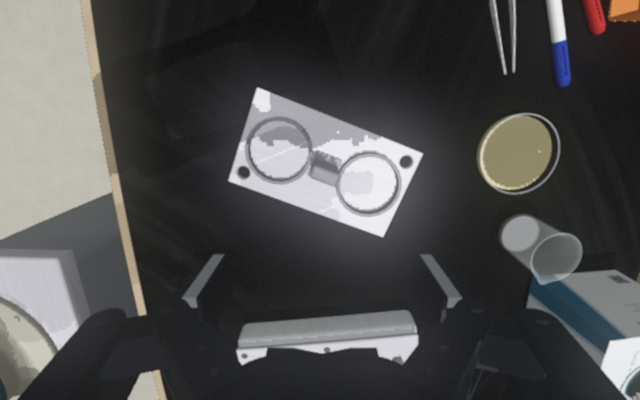

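```bash
python3 -m handwheel '[[0,0,-0.14,0.3,0,2,0],[0,0,-0.28,0.6,0.1,5,0],[0,0,-0.42,0.8,0.2,8,0],[0,0,-0.56,1.1,0.3,10,0],[0,0,-0.7,1.1,0.3,11,0]]'; python3 -m handwheel '[[0,0,-0.14,0,0,0,0],[0,0,-0.28,0,0,0,0],[0,0,-0.42,0,0,0,0],[0,0,-0.505,0,0,0,0],[0,0,-0.505,0,0,0,0]]'
cat > meas.py <<'E'
from h import *
def plate(f,zt=.008,zb=0.0):
    W,dw,P=shot('wrist',f); T=tool()
    r=env.cut_out('holder_plate','wrist')[0]
    q=pts('wrist',r['region'],dw,P)
    m=q[(abs(q[:,2]-zb-0.008)<.004)]
    print('conf',r['confidence'],'rect',cv2.minAreaRect((m[:,:2]*1000).astype(np.float32)),'z',m[:,2].mean())
    m=q[q[:,2]>zb+.048]; b=cv2.minAreaRect((m[:,:2]*1000).astype(np.float32)); print('tab',b)
    print('tcp',T[:3,3].round(4),'yaw tool y',np.degrees(np.arctan2(T[1,1],T[0,1])),'z axis',T[:3,2].round(4))
    c=np.array([b[0][0]/1000,b[0][1]/1000,zb]); print('tab in tool cm',(T[:3,:3].T@(c-T[:3,3])*100).round(2))
    return W,dw,P,T
E
python3 -c "
from meas import *
plate('w3')"
```

```text
time: 2.25
tool_pos: [0.4979, 0.2798, 0.1625]
eef_rot: [-1.319, -2.85, 0.003]
force: [-0.3, 0.6, -0.3]
finger_gap: 0.0855
time: 2.75
tool_pos: [0.4988, 0.28, 0.1646]
eef_rot: [0.574, 3.087, 0.001]
force: [-0.6, -0.1, -0.0]
finger_gap: 0.0852
conf 0.81 rect ((497.887939453125, 280.9082946777344), (106.80072784423828, 189.9685516357422), 68.97469329833984) z 0.008020518910495343
tab ((497.2912292480469, 281.191162109375), (13.566370010375977, 27.998003005981445), 69.37091064453125)
tcp [0.4986 0.2801 0.1645] yaw tool y 68.85632712390507 z axis [ 1.1e-03  2.0e-04 -1.0e+00]
tab in tool cm [ 0.18  0.04 16.45]
```

View pics/w3.png

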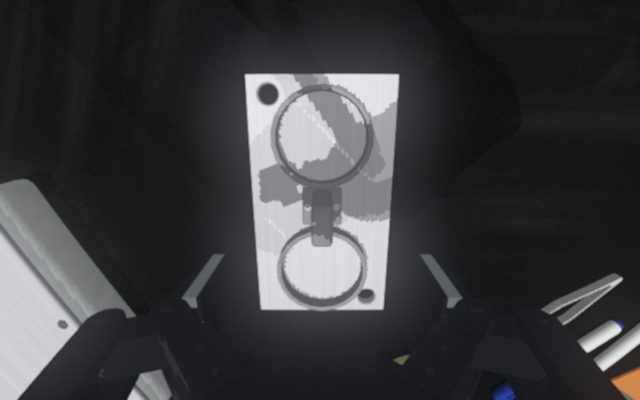

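The plate is centred in the wrist view, with the tab at (321,215) midway between the fingers. I'll descend and grip.

```bash
python3 -m handwheel '[[0,0,0,0.1,0.05,3,0],[0,0,0,0.1,0.05,5,0],[0,0,0,0.1,0.05,6.3,0],[0,0,0,0.1,0.05,6.75,0],[0,0,0,0.1,0.05,6.75,0]]'; python3 -m handwheel '[[0,0,0,0,0,0,1],[0,0,0,0,0,0,1],[0,0,0,0,0,0,1],[0,0,0,0,0,0,1],[0,0,0,0,0,0,1]]';python3 -m handwheel '[[0,0,0,0,0,0,1],[0,0,0,0,0,0,1],[0,0,0,0,0,0,1]]'
```

```text
time: 3.35
tool_pos: [0.4974, 0.2817, 0.0961]
eef_rot: [-0.572, -3.089, 0.001]
force: [1.2, 0.4, -0.3]
finger_gap: 0.0853
time: 3.85
tool_pos: [0.4973, 0.2817, 0.0969]
eef_rot: [0.571, 3.089, -0.0]
force: [-5.4, -1.6, 3.2]
finger_gap: 0.0134
time: 4.15
tool_pos: [0.4975, 0.2818, 0.0969]
eef_rot: [0.571, 3.089, 0.0]
force: [-0.3, -1.8, 5.5]
finger_gap: 0.013
```

Gripped at 13 mm. I'll lift and look.

```bash
python3 -m handwheel '[[0,0,0,0,0,-2,1],[0,0,0,0,0,-5,1],[0,0,0,0,0,-9,1],[0,0,0,0,0,-12,1],[0,0,0,0,0,-12,1]]'
python3 - <<'E'
from meas import *
plate('w4',zb=.12)
E
```

```text
time: 4.65
tool_pos: [0.4992, 0.2828, 0.2199]
eef_rot: [0.57, 3.082, 0.007]
force: [0.9, 1.2, -4.0]
finger_gap: 0.0129
conf 0.94 rect ((492.15478515625, 286.9697265625), (106.74442291259766, 171.14601135253906), 68.99886322021484) z 0.13058783055410075
tab ((500.1437683105469, 284.5341796875), (62.00606918334961, 28.536312103271484), 72.39656066894531)
tcp [0.4978 0.2822 0.2173] yaw tool y 69.0438861663848 z axis [ 0.003   0.0014 -1.    ]
tab in tool cm [-0.11  0.28  9.73]
```

View pics/w4.png

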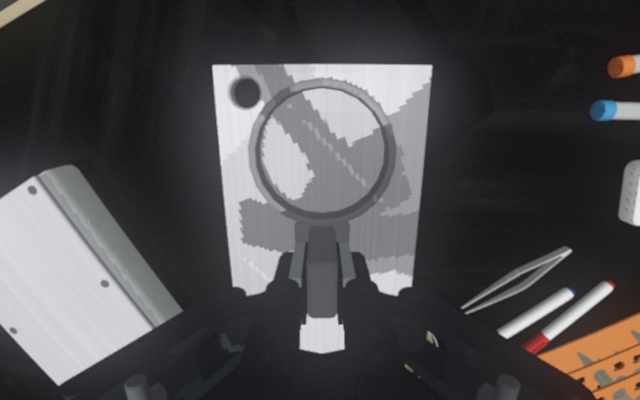

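```bash
cat > held.py <<'E'
from h import *
def held(f):
    W,dw,P=shot('wrist',f); T=tool(); M=np.array(env.calibration('wrist')['mount'])
    r=env.cut_out('holder_plate','wrist')[0]
    q=pts('wrist',r['region'],dw,M)
    q=q[abs(q[:,2]-.089)<.012]
    for _ in range(6):
        A=np.c_[q[:,:2],np.ones(len(q))]; s=np.linalg.lstsq(A,q[:,2],rcond=None)[0]
        e=q[:,2]-A@s; q=q[abs(e)<max(.0015,1.5*np.median(abs(e)))]
    print('plane slope x,y deg',np.degrees(s[:2]).round(2),'z0',s[2].round(4),len(q),'(ideal top z: .0889)')
    b=cv2.minAreaRect((q[:,:2]*1000).astype(np.float32)); print(b); print(q.min(0).round(4),q.max(0).round(4))
    print('tcp',T[:3,3].round(4),'yaw',np.degrees(np.arctan2(T[1,1],T[0,1])).round(2),'z',T[:3,2].round(4), env.observe()['time'])
E
python3 -c "
from held import *
held('w5')"
```

```text
plane slope x,y deg [-0.1   0.04] z0 0.0889 28695 (ideal top z: .0889)
((8.568901062011719, 0.857666015625), (106.30443572998047, 171.33444213867188), 89.86731719970703)
[-0.0771 -0.0524  0.0872] [0.0941 0.054  0.0901]
tcp [0.496  0.2813 0.2143] yaw 69.04 z [-0.0038 -0.0015 -1.    ] 4.85
```

Run:
```python
import cv2,numpy as np
W=cv2.imread('pics/w1.png')
a=cv2.resize(W[100:150,305:365],None,fx=6,fy=6,interpolation=cv2.INTER_CUBIC); b=cv2.resize(W[187:237,160:220],None,fx=6,fy=6,interpolation=cv2.INTER_CUBIC)
cv2.imwrite('pics/pins.png',np.hstack([a,b]))
```

```text
(no output)
```

View pics/pins.png

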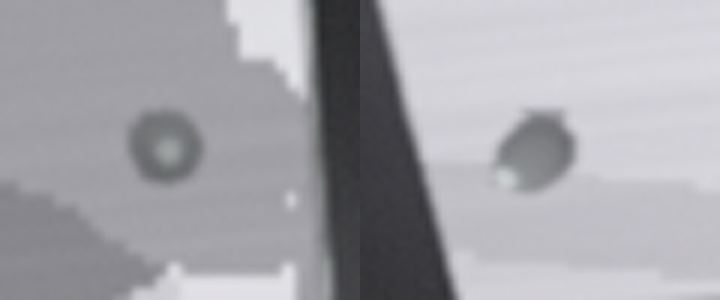

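Run:
```python
from h import *
T=np.eye(4);T[:3,:3]=np.array([[0,1,0],[1,0,0],[0,0,-1.]]);T[:3,3]=[.5747,.0001,.3035]
P=T@np.array(env.calibration('wrist')['mount'])
t=at_z('wrist',[(332.8,125),(184.2,216.7)],.073,P)
print(t,np.linalg.norm(t[0]-t[1]),t.mean(0),np.degrees(np.arctan2(*(t[0]-t[1])[[1,0]]))-np.degrees(np.arctan2(38,82)))
```

```text
[[ 0.5858477   0.05756021  0.073     ]
 [ 0.43108854 -0.03528724  0.073     ]] 0.18047450846192134 [0.50846812 0.01113649 0.073     ] 6.097870570636282
```

```bash
python3 -m handwheel '[[0,0,-0.1,-1.2,-3,0,1],[0,0,-0.2,-2.8,-6.5,0,1],[0,0,-0.3,-4.2,-10,0,1],[0,0,-0.4,-5.8,-13.5,0,1],[0,0,-0.4723,-7.3,-17,0,1]]'
python3 - <<'E'
from h import *
T=tool();print(T[:3,3],np.degrees(np.arctan2(T[1,1],T[0,1])),T[:3,2])
print((T[:3,:3].T@(np.array([.5072,.0112,.190])-T[:3,3])*100).round(2))
E
```

```text
time: 5.35
tool_pos: [0.5034, 0.0955, 0.2141]
eef_rot: [0.173, -3.133, 0.0]
force: [0.7, 0.0, -3.8]
finger_gap: 0.0129
[0.50343443 0.09549471 0.21410637] 96.31966647796897 [-4.25521436e-03 -2.79581547e-04 -9.99990907e-01]
[ 0.54 -8.42  2.41]
```

```bash
python3 -m handwheel '[[0,0,0,0.2,-3,0,1],[0,0,0,0.4,-6,0,1],[0,0,0,0.5,-8,0,1],[0,0,0,0.5,-8.4,0,1],[0,0,0,0.5,-8.4,0,1]]'
python3 - <<'E'
from h import *
from held import held
env.capture('scene');env.capture('scene')
T=tool();print(T[:3,3],np.degrees(np.arctan2(T[1,1],T[0,1])),T[:3,2])
print((T[:3,:3].T@(np.array([.5072,.0112,.190])-T[:3,3])*100).round(2))
held('w6')
E
```

```text
time: 5.85
tool_pos: [0.5078, 0.0127, 0.2148]
eef_rot: [0.164, -3.134, -0.002]
force: [0.1, 0.8, -3.4]
finger_gap: 0.0133
[0.50804139 0.01372406 0.21540841] 96.10738799526415 [-0.00211739  0.00112914 -0.99999712]
[ 0.11 -0.25  2.54]
plane slope x,y deg [-0.13  0.04] z0 0.0889 28694 (ideal top z: .0889)
((8.213058471679688, 0.5624847412109375), (106.41493225097656, 171.51644897460938), 89.91675567626953)
[-0.0775 -0.0527  0.0872] [0.0939 0.0538 0.09  ]
tcp [0.5081 0.0139 0.2157] yaw 96.15 z [-1.5e-03  9.0e-04 -1.0e+00] 6.05
```

View pics/w6.png

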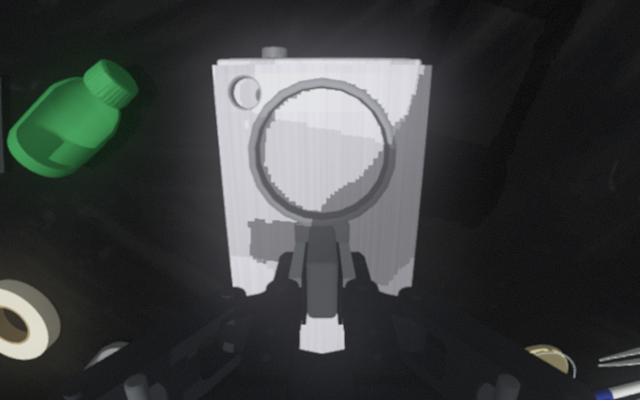

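```bash
python3 -m handwheel '[[0,0,0,0.1,-0.25,1.5,1],[0,0,0,0.1,-0.25,3,1],[0,0,0,0.1,-0.25,3.7,1],[0,0,0,0.1,-0.25,3.7,1],[0,0,0,0.1,-0.25,3.7,1]]'
python3 - <<'E'
from h import *
from held import held
p=[]
for i in range(4):
    env.capture('side'); p.append(tool()[:3,3])
print(np.array(p).round(4))
T=tool()
print((T[:3,:3].T@(np.array([.5072,.0112,.1519])-T[:3,3])*100).round(2))
held('w7')
E
```

```text
time: 6.55
tool_pos: [0.5082, 0.0107, 0.1797]
eef_rot: [-0.168, 3.136, -0.0]
force: [0.5, -0.5, -3.6]
finger_gap: 0.0133
[[0.5084 0.0106 0.18  ]
 [0.5084 0.0105 0.1801]
 [0.5084 0.0104 0.1802]
 [0.5083 0.0103 0.1801]]
[0.11 0.1  2.82]
plane slope x,y deg [-0.12  0.06] z0 0.0889 28949 (ideal top z: .0889)
((8.200584411621094, 0.59423828125), (106.49507141113281, 171.59791564941406), 89.89159393310547)
[-0.0776 -0.0528  0.0872] [0.0939 0.0539 0.0901]
tcp [0.5082 0.0103 0.18  ] yaw 96.11 z [ 1.3e-03 -2.0e-04 -1.0e+00] 6.85
```

View pics/w7.png

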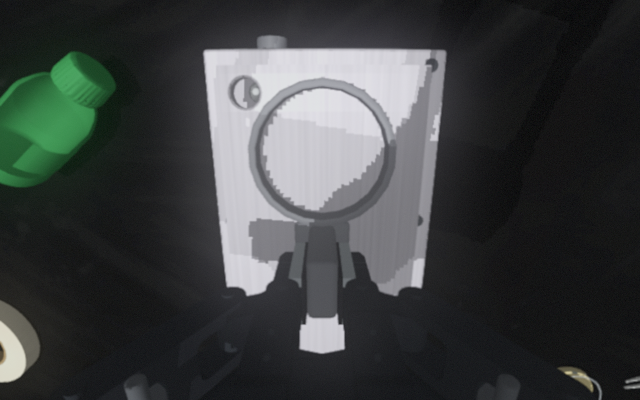

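Run:
```python
from h import *
W=cv2.imread('pics/w7.png')
cv2.imwrite('pics/hole7.png',cv2.resize(W[70:115,220:280],None,fx=10,fy=10,interpolation=cv2.INTER_CUBIC))
P=np.linalg.inv(campose('wrist')); c=env.calibration('wrist')
def proj(X): return cv2.projectPoints(np.array(X,float).reshape(-1,1,3),cv2.Rodrigues(P[:3,:3])[0],P[:3,3],np.array(c['intrinsics']),np.array(c['distortion']))[0].reshape(-1,2)
print(proj([[.4311,-.0353,.073],[.4311,-.0353,.064],[.4311,-.0353,.055]]))
M=np.linalg.inv(np.array(c['mount']))
T=tool()
# hole in tool frame: plate x -> tool -x ; hole (-82,-38) -> tool (+82,-38), top .0889, bottom .0969
X=[(T@np.array([.082-.0008,-.038,z,1]))[:3] for z in(.0889,.0969)]
print(proj(X),X)
```

```text
[[252.95880662  92.86239695]
 [256.32858797  93.50136076]
 [259.38612623  94.08227106]]
[[243.32341928  92.0848574 ]
 [247.11659726  92.76754151]] [array([ 0.43151683, -0.03616277,  0.09092762]), array([ 0.43152547, -0.03616394,  0.08292762])]
```

View pics/hole7.png

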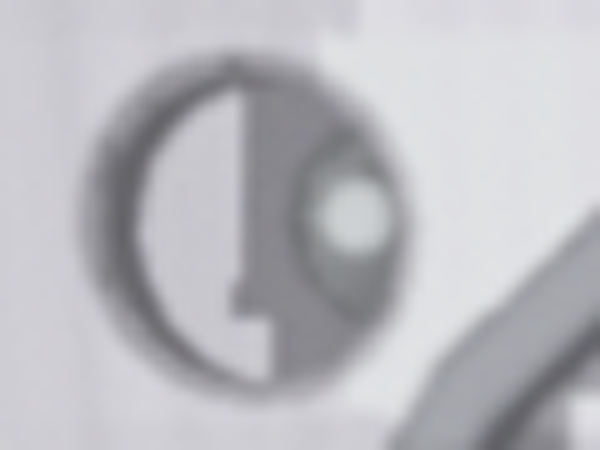

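```bash
python3 -m handwheel '[[0,0,0,0.12,0.14,0.3,1],[0,0,0,0.12,0.14,0.6,1],[0,0,0,0.12,0.14,0.9,1],[0,0,0,0.12,0.14,0.9,1],[0,0,0,0.12,0.14,0.9,1]]'
cat > hv.py <<'E'
from h import *
import sys
def go(f):
    W,_,_=shot('wrist',f); W=W[:,:,::-1]
    cv2.imwrite(f'pics/{f}c.png',cv2.resize(W[70:115,220:280],None,fx=10,fy=10,interpolation=cv2.INTER_CUBIC))
    P=np.linalg.inv(campose('wrist')); c=env.calibration('wrist'); T=tool()
    def proj(X): return cv2.projectPoints(np.array(X,float).reshape(-1,1,3),cv2.Rodrigues(P[:3,:3])[0],P[:3,3],np.array(c['intrinsics']),np.array(c['distortion']))[0].reshape(-1,2)
    zt=T[2,3]-.0889
    X=[(T@np.array([.0812,-.038,.0889,1]))[:3],(T@np.array([.0812,-.038,T[2,3]-.073,1]))[:3]]
    q=proj(X); print('tcp',T[:3,3].round(4),'hole top px',q[0],'ideal tip px',q[1],'rel',q[1]-q[0],'crop rel*10'); print(env.observe()['force'])
go(sys.argv[1])
E
python3 hv.py w8
```

```text
time: 7.35
tool_pos: [0.5065, 0.0115, 0.1702]
eef_rot: [0.167, -3.137, -0.0]
force: [0.4, -0.1, -4.0]
finger_gap: 0.0132
tcp [0.5066 0.0115 0.1704] hole top px [243.32349382  92.08472032] ideal tip px [247.32730898  92.80537105] rel [4.00381516 0.72065072] crop rel*10
[-1.21475061 -0.10293232 -4.13833148]
```

View pics/w8c.png

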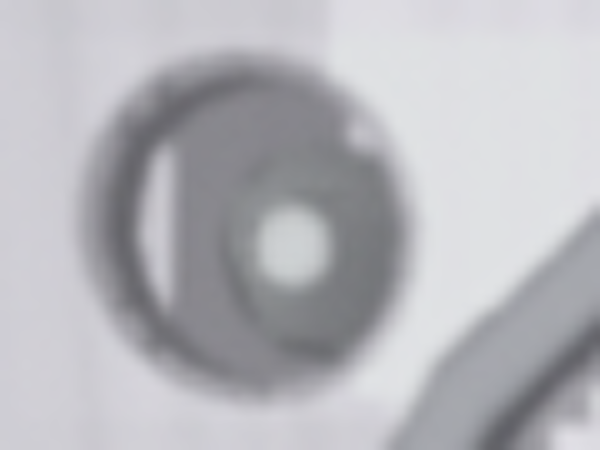

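```bash
python3 -m handwheel '[[0,0,0,-0.05,0.05,0.3,1],[0,0,0,-0.05,0.05,0.6,1],[0,0,0,-0.05,0.05,0.9,1],[0,0,0,-0.05,0.05,1,1],[0,0,0,-0.05,0.05,1,1]]'
python3 hv.py w9
```

```text
time: 7.9
tool_pos: [0.5068, 0.0121, 0.1601]
eef_rot: [0.167, -3.137, -0.0]
force: [-0.6, 0.5, -4.3]
finger_gap: 0.0128
tcp [0.5069 0.0121 0.1603] hole top px [243.32355112  92.08465566] ideal tip px [242.50066139  91.93677648] rel [-0.82288973 -0.14787918] crop rel*10
[ 0.43655365  0.15499827 -3.96342733]
```

View pics/w9c.png

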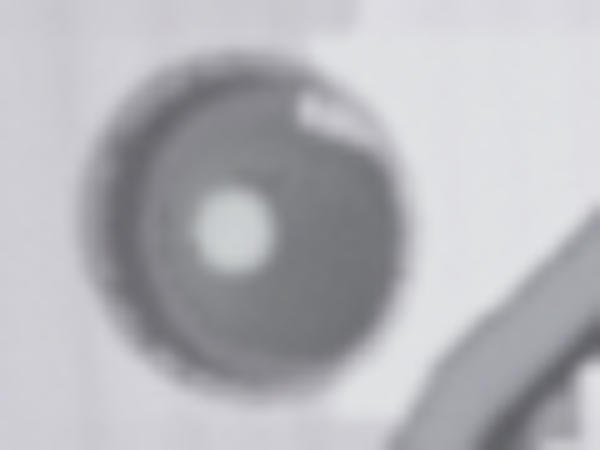

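The pin is centred in the hole, with no added force. I'll carry on down; about 8.5 mm is left.

```bash
python3 -m handwheel '[[0,0,0,0,0,0.2,1],[0,0,0,0,0,0.4,1],[0,0,0,0,0,0.6,1],[0,0,0,0,0,0.75,1],[0,0,0,0,0,0.75,1]]'
python3 hv.py w10
```

```text
time: 8.45
tool_pos: [0.5068, 0.0121, 0.1526]
eef_rot: [0.167, -3.137, -0.0]
force: [-0.4, 0.1, -4.0]
finger_gap: 0.0136
tcp [0.5069 0.0121 0.1528] hole top px [243.32355606  92.08464473] ideal tip px [238.49950353  91.2188712 ] rel [-4.82405252 -0.86577353] crop rel*10
[ 1.80391085e-03 -3.21037502e-02 -4.47665439e+00]
```

View pics/w10.png

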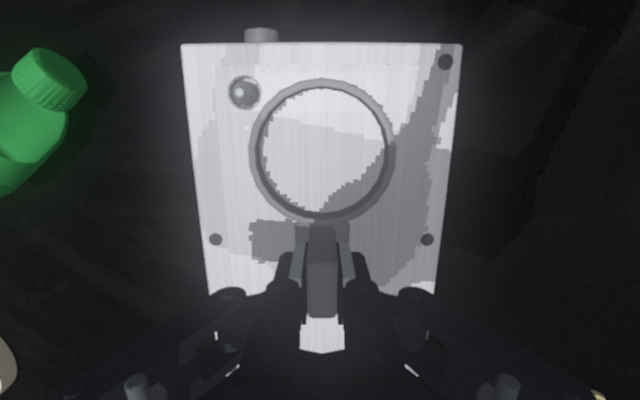

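```bash
python3 -m handwheel '[[0,0,0,0,0,0.06,1],[0,0,0,0,0,0.1,1],[0,0,0,0,0,0.1,1]]';python3 -m handwheel '[[0,0,0,0,0,0.05,1],[0,0,0,0,0,0.05,1]]'
```

```text
time: 8.8
tool_pos: [0.507, 0.0121, 0.152]
eef_rot: [-0.167, 3.137, -0.0]
force: [0.4, -0.2, -3.8]
finger_gap: 0.0129
time: 9.0
tool_pos: [0.507, 0.0121, 0.1519]
eef_rot: [-0.167, 3.137, -0.0]
force: [-1.4, -0.5, 0.6]
finger_gap: 0.0133
```

Force went from −4 to +0.6 N, so the plate is resting on the platform. Releasing.

```bash
python3 -m handwheel '[[0,0,0,0,0,0,0.6],[0,0,0,0,0,0,0.3],[0,0,0,0,0,0,0],[0,0,0,0,0,0,0],[0,0,0,0,0,0,0]]'; python3 -m handwheel '[[0,0,0,0,0,-2,0],[0,0,0,0,0,-5,0],[0,0,0,0,0,-9,0],[0,0,0,0,0,-13,0],[0,0,0,0,0,-15,0]]'
python3 -c "
from meas import *
W,dw,P,T=plate('w11',zb=.055)
for l in ('bottle','bin'):
    p,d,Q=shot('scene')
"
```

```text
time: 9.5
tool_pos: [0.5071, 0.0121, 0.1515]
eef_rot: [-0.167, 3.137, -0.0]
force: [0.5, 0.1, 1.0]
finger_gap: 0.0836
time: 10.0
tool_pos: [0.5081, 0.012, 0.3051]
eef_rot: [-0.167, 3.131, -0.002]
force: [0.3, -0.1, 0.5]
finger_gap: 0.0856
conf 0.67 rect ((508.435546875, 12.232479095458984), (190.36497497558594, 106.84041595458984), 5.954413890838623) z 0.06295346674921151
tab ((507.37554931640625, 12.290481567382812), (27.179563522338867, 12.712667465209961), 6.116573333740234)
tcp [0.5091 0.0119 0.3073] yaw tool y 96.10739635016286 z axis [ 0.0103 -0.0012 -0.9999]
tab in tool cm [ 0.43  0.11 25.23]
```

View pics/w11.png

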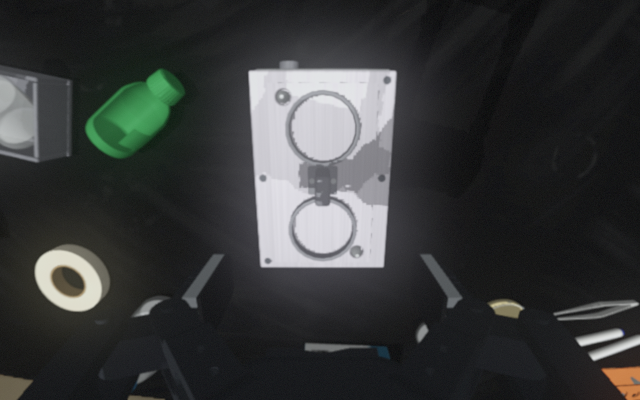

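Plate is flush: its top is at 0.063 m, yaw is 6.0°, centre is (0.508, 0.012), and both pins show in the holes at (283,97) and (357,252). Next, a look at the bin.

```bash
python3 -m handwheel '[[0,0,0,0.8,-3.5,-0.5,0],[0,0,0,2,-8,-1,0],[0,0,0,3,-12.5,-1.5,0],[0,0,0,4,-17,-2,0],[0,0,0,5,-21,-2,0]]';  python3 -m handwheel '[[0,0,0,1,-4,0,0],[0,0,0,2,-8,0,0],[0,0,0,2.3,-9.4,0,0],[0,0,0,2.3,-9.4,0,0],[0,0,0,2.3,-9.4,0,0]]'
python3 - <<'E'
from h import *
W,dw,P=shot('wrist','w12'); print(tool()[:3,3])
np.save('w12d.npy',dw);np.save('w12P.npy',P)
for l in ('bottle','bin'):
    for r in env.cut_out(l,'wrist')[:4]:
        q=pts('wrist',r['region'],dw,P); print(l,round(r['confidence'],2),r['rect'],r['region'].sum(),np.percentile(q,[5,50,95],axis=0).round(3).tolist())
E
```

```text
time: 10.7
tool_pos: [0.4788, -0.2038, 0.3199]
eef_rot: [0.167, -3.135, -0.002]
force: [0.7, 0.4, 1.1]
finger_gap: 0.0854
time: 11.2
tool_pos: [0.4664, -0.2968, 0.32]
eef_rot: [0.167, -3.135, -0.005]
force: [-1.4, 0.0, 1.0]
finger_gap: 0.0856
[ 0.46658797 -0.29632582  0.32050512]
bottle 0.93 [257.0, 125.6, 55.0, 85.2] 3422 [[0.419, -0.358, 0.05], [0.455, -0.334, 0.089], [0.5, -0.315, 0.109]]
bottle 0.91 [82.0, 1.4, 85.5, 94.1] 4655 [[0.311, -0.543, 0.029], [0.344, -0.51, 0.048], [0.387, -0.491, 0.056]]
bottle 0.85 [129.7, 259.4, 77.6, 41.4] 1844 [[0.602, -0.526, 0.026], [0.624, -0.482, 0.045], [0.651, -0.445, 0.056]]
bottle 0.69 [70.8, 125.2, 89.7, 91.7] 3961 [[0.448, -0.57, 0.026], [0.489, -0.537, 0.047], [0.525, -0.508, 0.056]]
bin 0.75 [198.4, 117.6, 130.3, 102.9] 6318 [[0.423, -0.426, 0.004], [0.474, -0.394, 0.013], [0.517, -0.303, 0.05]]
```

View pics/w12.png

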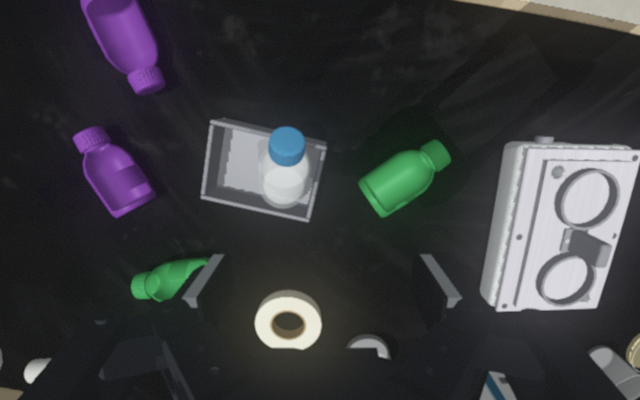

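Bottle-like candidates are blue-capped clear (285,165), purple (120,40) and (112,170), and green (168,278) and (405,178). The one in the bin with the blue cap is the target. I'll check a close crop and fit its axis.

```bash
cat > fitb.py <<'E'
from h import *
from scipy.optimize import least_squares
def fit(q,iscap,x0):
    # x: base xyz, ax, ay tilt comps
    def parts(x):
        a=np.array([x[3],x[4],np.sqrt(max(1e-6,1-x[3]**2-x[4]**2))]); d=q-x[:3]; h=d@a; r=np.linalg.norm(d-np.outer(h,a),axis=1); return a,h,r
    def res(x):
        a,h,r=parts(x)
        capside=abs(r-.0175)+np.clip(h-.105,0,1)+np.clip(.067-h,0,1); captop=abs(h-.105)+np.clip(r-.0175,0,1)
        body=abs(r-.028)+np.clip(h-.058,0,1)+np.clip(-h,0,1)
        return np.where(iscap,np.minimum(capside,captop),body)
    s=least_squares(res,x0,loss='soft_l1',f_scale=.002); return s.x,np.median(res(s.x)[iscap]),np.median(res(s.x)[~iscap]),parts(s.x)[0]
E
python3 - <<'E'
from fitb import *
W=cv2.imread('pics/w12.png'); dw=np.load('w12d.npy');P=np.load('w12P.npy')
cv2.imwrite('pics/crop12.png',cv2.resize(W[105:235,185:345],None,fx=4.5,fy=4.5,interpolation=cv2.INTER_CUBIC))
env.capture('wrist')
R_=[r for r in env.cut_out('bottle','wrist') if 250<r['rect'][0]<265][0]['region']; B=[r for r in env.cut_out('bin','wrist')][0]['region']
hsv=cv2.cvtColor(W,cv2.COLOR_BGR2HSV); blue=(hsv[:,:,1]>110)&(hsv[:,:,0]>90)&(hsv[:,:,0]<125)
k=np.ones((3,3),np.uint8)
cap=cv2.erode((R_&blue).astype(np.uint8),k).astype(bool)
body=cv2.erode((R_&~cv2.dilate(blue.astype(np.uint8),np.ones((5,5),np.uint8)).astype(bool)).astype(np.uint8),k).astype(bool)
qc=pts('wrist',cap,dw,P); qb=pts('wrist',body,dw,P); print(len(qc),len(qb))
print('cap',np.percentile(qc,[5,50,95],axis=0).round(3).tolist(),'body',np.percentile(qb,[5,50,95],axis=0).round(3).tolist())
qb=qb[qb[:,2]>.05] if (qb[:,2]>.05).sum()>200 else qb
q=np.r_[qc,qb]; ic=np.r_[np.ones(len(qc),bool),np.zeros(len(qb),bool)]
x,a,b,ax=fit(q,ic,[.49,-.34,.024,-.66,-.05]); print('base',x[:3].round(4),'axis',ax.round(3),'lean',np.degrees(np.arccos(ax[2])),'az',np.degrees(np.arctan2(-ax[1],-ax[0])),'res',a,b)
rb=pts('wrist',B,dw,P); rb=rb[abs(rb[:,2]-.05)<.004]; print('bin',cv2.minAreaRect((rb[:,:2]*1000).astype(np.float32)))
E
```

```text
1012 1751
cap [[0.417, -0.345, 0.095], [0.43, -0.332, 0.104], [0.444, -0.32, 0.11]] body [[0.449, -0.359, 0.055], [0.469, -0.336, 0.082], [0.499, -0.314, 0.093]]
base [ 0.4815 -0.3376  0.0376] axis [-0.713  0.006  0.701] lean 45.46822945992379 az -0.4688149690127664 res 0.0048852704916411225 0.001451322633946069
bin ((470.05743408203125, -363.80316162109375), (129.70680236816406, 91.6865463256836), 82.78639221191406)
```

View pics/crop12.png

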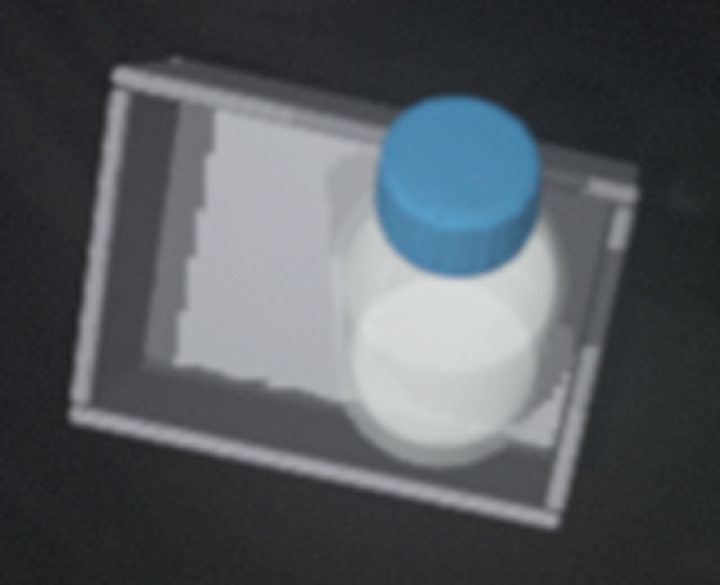

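Run:
```python
from fitb import *
W,dw,P=shot('wrist','w13'); W=W[:,:,::-1].copy(); print(tool()[:3,3])
hsv=cv2.cvtColor(W,cv2.COLOR_BGR2HSV); blue=((hsv[:,:,1]>110)&(hsv[:,:,0]>90)&(hsv[:,:,0]<125)).astype(np.uint8)
n,L,st,c=cv2.connectedComponentsWithStats(blue); i=min(range(1,n),key=lambda i:np.hypot(*(c[i]-[287,145]))); print(st[i],c[i])
m=cv2.erode((L==i).astype(np.uint8),np.ones((3,3),np.uint8)).astype(bool)
v,u=np.nonzero(m&(dw>0)); q=pts('wrist',m,dw,P)
# top plane ransac
best=0;rng=np.random.default_rng(0)
for _ in range(500):
    t=q[rng.choice(len(q),3,False)]; nn=np.cross(t[1]-t[0],t[2]-t[0]); 
    if np.linalg.norm(nn)<2e-5: continue
    nn/=np.linalg.norm(nn); nn*=np.sign(nn[2]); k=abs((q-t[0])@nn)<.0006
    if k.sum()>best: best=k.sum();K=k
t=q[K]; cc=t.mean(0); nn=np.linalg.svd(t-cc)[2][2]; nn*=np.sign(nn[2]); print('top plane',best,len(q),'n',nn.round(3),'lean',np.degrees(np.arccos(nn[2])),'centroid',cc.round(4))
for r0 in range(0,40,4):
    s=(abs(v-st[i][1]-r0)<1); 
    if s.any(): print(r0+st[i][1], q[s].mean(0).round(4))
for lean in(38,42,46):
  for cr in (.0175,):
    al=np.radians(lean)
    def res(x):
        a=np.array([-np.sin(al)*np.cos(x[3]),-np.sin(al)*np.sin(x[3]),np.cos(al)]); d=q-x[:3]; h=d@a; r=np.linalg.norm(d-np.outer(h,a),axis=1)
        return np.minimum(abs(r-cr)+np.clip(h,0,1),abs(h)+np.clip(r-cr,0,1))
    s=least_squares(res,[.424,-.328,.1017,-.125],loss='soft_l1',f_scale=.001); print(lean,'captop',s.x[:3].round(4),'az',np.degrees(s.x[3]),'med',np.median(res(s.x)),s.cost)
```

```text
[ 0.4669293  -0.29695457  0.32166327]
[ 270  125   36   40 1163] [287.43766122 143.85726569]
top plane 460 1014 n [-0.652  0.113  0.75 ] lean 41.417579919489484 centroid [ 0.4255 -0.3316  0.1023]
129 [ 0.417  -0.3342  0.0953]
133 [ 0.4204 -0.3332  0.098 ]
137 [ 0.4238 -0.3331  0.1008]
141 [ 0.4271 -0.332   0.1037]
145 [ 0.4305 -0.3324  0.1067]
149 [ 0.4339 -0.332   0.1082]
153 [ 0.4375 -0.3312  0.1081]
157 [ 0.4417 -0.3317  0.1055]
161 [ 0.446  -0.3317  0.1024]
38 captop [ 0.4244 -0.3328  0.1015] az -8.077356268476706 med 0.0004932666293123365 0.00020941166039442602
42 captop [ 0.424  -0.3326  0.1011] az -8.146810139541921 med 0.00039159765257859005 0.0001595958365164646
46 captop [ 0.4236 -0.3327  0.1005] az -7.784069174638077 med 0.0004680281451241988 0.0002260596429241911
```

The clear blue-capped bottle is confirmed. The cap top is at (0.424, -0.333, 0.101), leaning 42° toward azimuth -8°, which agrees with the bin yaw of -7°.

```bash
cat > rel.py <<'E'
from h import *
def target(lean,az,gp,back):
    al=np.radians(lean);az=np.radians(az)
    a=np.array([-np.sin(al)*np.cos(az),-np.sin(al)*np.sin(az),np.cos(al)]); y=np.array([-np.sin(az),np.cos(az),0]); z=-a
    G=np.eye(4);G[:3,:3]=np.c_[np.cross(y,z),y,z]; G[:3,3]=np.array(gp)+a*(.0539+back); return G
def rel(G):
    D=np.linalg.inv(tool())@G; print('rotvec',R.from_matrix(D[:3,:3]).as_rotvec().round(4),'cm',(D[:3,3]*100).round(2),'goal',G[:3,3].round(4))
E
python3 - <<'E'
from rel import *
a=np.array([-.663,.087,.743]); gp=np.array([.424,-.3326,.1011])-.017*a
rel(target(42,-7.5,gp,.10))
E
```

```text
rotvec [ 0.0874 -0.7291  0.228 ] cm [13.56 -0.91 11.88] goal [ 0.3332 -0.3206  0.2028]
```

```bash
python3 -m handwheel '[[0.016,-0.138,0.043,2.6,-0.2,1.2,0],[0.033,-0.277,0.087,5.2,-0.3,3.5,0],[0.05,-0.415,0.13,7.8,-0.5,6,0],[0.066,-0.554,0.173,10.3,-0.7,8.5,0],[0.083,-0.692,0.216,12.9,-0.9,11,0]]'; python3 -m handwheel '[[0,0,0,0,0,0,0],[0,0,0,0,0,0,0]]'
python3 - <<'E'
from rel import *
env.capture('side')
a=np.array([-.663,.087,.743]); gp=np.array([.424,-.3326,.1011])-.017*a
rel(target(42,-7.5,gp,.08)); print(env.observe()['qpos'])
shot('wrist','w14')
E
```

```text
time: 12.05
tool_pos: [0.404, -0.2796, 0.2642]
eef_rot: [0.232, 2.586, -0.105]
force: [1.0, 0.3, 0.3]
finger_gap: 0.0854
time: 12.25
tool_pos: [0.4064, -0.2813, 0.2667]
eef_rot: [0.221, 2.587, -0.109]
force: [1.5, -0.1, -0.1]
finger_gap: 0.0852
rotvec [-0.0567 -0.1849 -0.0193] cm [ 8.66 -4.79  4.16] goal [ 0.3464 -0.3224  0.188 ]
[-0.95688805  0.01035092  2.04792734  0.544819    0.72873846 -2.70368549]
```

View pics/w14.png

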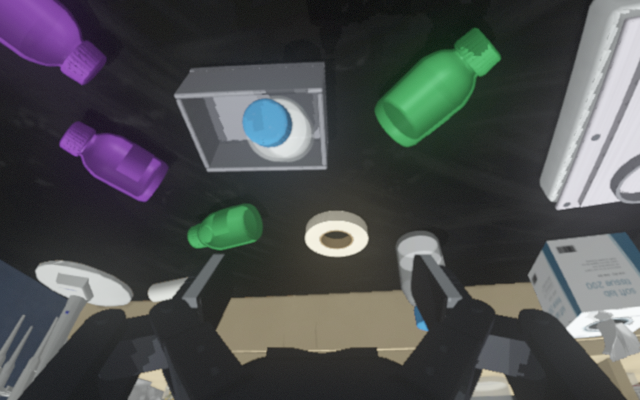

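J6 sits at its limit of -2.70. I'll use the half-turned grasp, which is symmetric, and back J6 off by turning about tool +z.

```bash
python3 -m handwheel '[[0,0,0.14,0,0,0,0],[0,0,0.28,0,0,0,0],[0,0,0.42,0,0,0,0],[0,0,0.56,0,0,0,0],[0,0,0.7,0,0,0,0]]';python3 -m handwheel '[[0,0,0.14,0,0,0,0],[0,0,0.28,0,0,0,0],[0,0,0.42,0,0,0,0],[0,0,0.56,0,0,0,0],[0,0,0.7,0,0,0,0]]';python3 -m handwheel '[[0,0,0.14,0,0,0,0],[0,0,0.28,0,0,0,0],[0,0,0.42,0,0,0,0],[0,0,0.56,0,0,0,0],[0,0,0.7,0,0,0,0]]';python3 -m handwheel '[[0,0,0.14,0,0,0,0],[0,0,0.28,0,0,0,0],[0,0,0.42,0,0,0,0],[0,0,0.56,0,0,0,0],[0,0,0.7,0,0,0,0]]'
cat >> rel.py <<'E'
def flip(G): return G@np.diag([-1,-1,1,1.])
A=np.array([-.663,.087,.743]); GP=np.array([.424,-.3326,.1011])-.017*A
E
python3 - <<'E'
from rel import *
env.capture('side')
rel(flip(target(42,-7.5,GP,.08))); print(env.observe()['qpos'])
E
```

```text
time: 12.85
tool_pos: [0.407, -0.2822, 0.2664]
eef_rot: [1.104, 2.354, 0.149]
force: [0.1, 0.5, -0.0]
finger_gap: 0.0858
time: 13.35
tool_pos: [0.4071, -0.2822, 0.2664]
eef_rot: [1.878, 1.866, 0.393]
force: [-0.5, -0.4, 0.6]
finger_gap: 0.0854
time: 13.85
tool_pos: [0.407, -0.2822, 0.2664]
eef_rot: [2.487, 1.147, 0.606]
force: [-0.1, 0.3, 1.0]
finger_gap: 0.0853
time: 14.35
tool_pos: [0.4071, -0.2822, 0.2664]
eef_rot: [2.862, 0.236, 0.769]
force: [0.0, 1.1, 0.2]
finger_gap: 0.0857
rotvec [0.0245 0.193  0.311 ] cm [-9.73  1.7   4.1 ] goal [ 0.3464 -0.3224  0.188 ]
[-0.95697775  0.01185352  2.04773362  0.54535017  0.72875735  0.1055286 ]
```

```bash
python3 -m handwheel '[[0.007,0.058,0.093,-3.2,0.5,0.8,0],[0.014,0.115,0.187,-6.4,1.1,1.8,0],[0.0245,0.193,0.311,-9.7,1.7,4.1,0],[0.0245,0.193,0.311,-9.7,1.7,4.1,0],[0.0245,0.193,0.311,-9.7,1.7,4.1,0]]'
python3 - <<'E'
from rel import *
env.capture('side')
shot('wrist','w15'); shot('side','s15')
rel(flip(target(42,-7.5,GP,.0))); print(env.observe()['qpos'])
E
```

```text
time: 14.9
tool_pos: [0.3456, -0.3231, 0.1871]
eef_rot: [2.886, -0.178, 1.104]
force: [0.3, -0.4, -0.2]
finger_gap: 0.0854
rotvec [-0.0016 -0.0005  0.0127] cm [-0.14  0.05  8.05] goal [ 0.3995 -0.3294  0.1285]
[-1.30348404  0.14474773  2.2659222   1.11389093  0.75920794 -0.47369323]
```

View pics/w15.png

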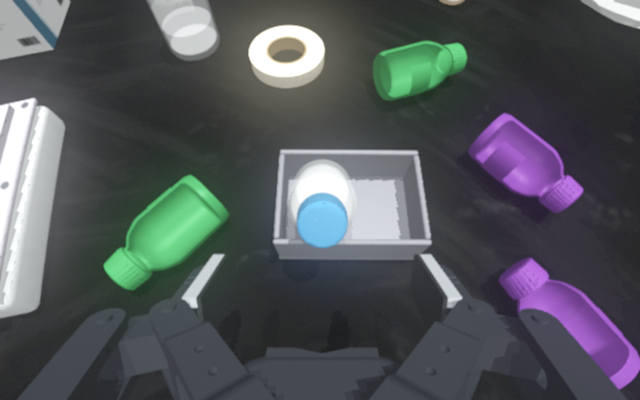

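Run:
```python
from fitb import *
W,dw,P=shot('wrist','w16'); W=W[:,:,::-1].copy(); T=tool()
hsv=cv2.cvtColor(W,cv2.COLOR_BGR2HSV); blue=((hsv[:,:,1]>90)&(hsv[:,:,0]>90)&(hsv[:,:,0]<125)).astype(np.uint8)
n,L,st,c=cv2.connectedComponentsWithStats(blue); i=min(range(1,n),key=lambda i:np.hypot(*(c[i]-[322,220]))); print(st[i],c[i])
m=cv2.erode((L==i).astype(np.uint8),np.ones((3,3),np.uint8)).astype(bool)
q=pts('wrist',m,dw,P)
for lean in(38,42,46):
    al=np.radians(lean)
    def res(x):
        a=np.array([-np.sin(al)*np.cos(x[3]),-np.sin(al)*np.sin(x[3]),np.cos(al)]); d=q-x[:3]; h=d@a; r=np.linalg.norm(d-np.outer(h,a),axis=1)
        return np.minimum(abs(r-.0175)+np.clip(h,0,1),abs(h)+np.clip(r-.0175,0,1))
    s=least_squares(res,[.424,-.3326,.1011,-.13],loss='soft_l1',f_scale=.001); print(lean,'captop',s.x[:3].round(4),'az',np.degrees(s.x[3]),'med',np.median(res(s.x)),s.cost, 'tool cm',(T[:3,:3].T@(s.x[:3]-T[:3,3])*100).round(2))
```

```text
[ 298  195   50   55 2182] [322.72410632 222.5091659 ]
38 captop [ 0.4244 -0.3322  0.1014] az -7.60306097061 med 0.0005157298922626648 0.000450964061592443 tool cm [-0.11  0.04 11.75]
42 captop [ 0.4241 -0.332   0.1009] az -7.719329885028692 med 0.00042881096399144045 0.00033003820853697176 tool cm [-0.17  0.03 11.76]
46 captop [ 0.4236 -0.332   0.1004] az -7.742054549622122 med 0.0005264764318622238 0.00047922866042516855 tool cm [-0.23  0.03 11.77]
```

```bash
python3 -m handwheel '[[0,0,0.012,-0.15,0.04,3,0],[0,0,0.012,-0.15,0.04,5.5,0],[0,0,0.012,-0.15,0.04,7.3,0],[0,0,0.012,-0.15,0.04,8,0],[0,0,0.012,-0.15,0.04,8,0]]'; python3 -m handwheel '[[0,0,0,0,0,0,1],[0,0,0,0,0,0,1],[0,0,0,0,0,0,1],[0,0,0,0,0,0,1],[0,0,0,0,0,0,1]]'
python3 - <<'E'
from rel import *
T=tool(); print('z-up in tool', T[:3,:3].T@[0,0,1],T[:3,3])
shot('wrist','w17')
E
```

```text
time: 15.6
tool_pos: [0.3992, -0.3283, 0.1279]
eef_rot: [2.887, -0.189, 1.109]
force: [-0.2, 0.1, 1.0]
finger_gap: 0.0853
time: 16.1
tool_pos: [0.3978, -0.3293, 0.128]
eef_rot: [2.885, -0.195, 1.109]
force: [-2.0, -0.5, 3.7]
finger_gap: 0.0333
z-up in tool [ 0.66944592 -0.0035767  -0.74285219] [ 0.39778792 -0.32931713  0.1279822 ]
```

View pics/w17.png

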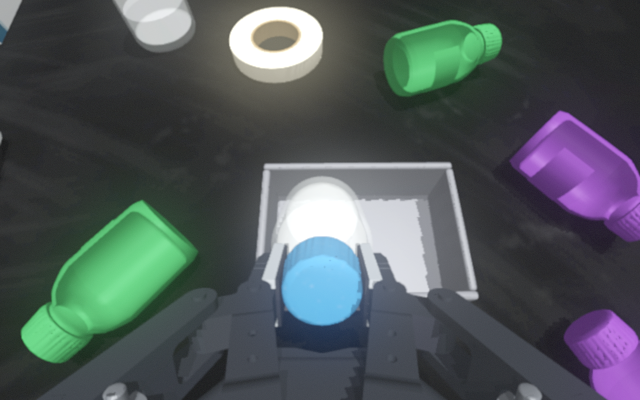

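```bash
python3 -m handwheel '[[0,0,0,0,0,0,1],[0,0,0,0.67,0,-0.74,1],[0,0,0,1.34,0,-1.49,1],[0,0,0,2,0,-2.23,1],[0,0,0,2.68,0,-2.97,1]]'; python3 -m handwheel '[[0,0,0,1,0,-1.1,1],[0,0,0,2.5,0,-2.8,1],[0,0,0,4.5,0,-5,1],[0,0,0,6.7,0,-7.4,1],[0,0,0,6.7,0,-7.4,1]]'
python3 - <<'E'
from rel import *
env.capture('side')
shot('wrist','w18');T=tool()
# upright target: same place, tool z down, tool y kept horizontal
G=np.eye(4); y=T[:3,1].copy(); y[2]=0; y/=np.linalg.norm(y); z=np.array([0,0,-1.]); G[:3,:3]=np.c_[np.cross(y,z),y,z]; G[:3,3]=T[:3,3]
rel(G); print(T[:3,3],env.observe()['qpos'],env.observe()['force'],env.observe()['finger_gap'])
E
```

```text
time: 16.65
tool_pos: [0.3976, -0.3288, 0.167]
eef_rot: [2.888, -0.195, 1.106]
force: [1.0, -0.3, -1.4]
finger_gap: 0.0335
time: 17.15
tool_pos: [0.399, -0.3313, 0.2712]
eef_rot: [2.878, -0.19, 1.111]
force: [-0.7, -0.1, -1.9]
finger_gap: 0.0339
rotvec [-0.0032 -0.732  -0.0012] cm [0. 0. 0.] goal [ 0.3979 -0.3292  0.267 ]
[ 0.39794678 -0.32924691  0.26703354] [-1.16958444  0.06448565  2.08548385  0.92163736  0.80967478 -0.06584499] [ 0.52072641  0.35634739 -2.81334888] 0.033260329171222576
```

View pics/w18.png

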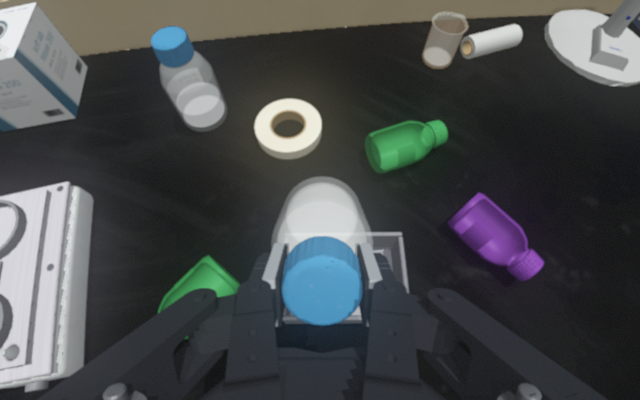

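```bash
python3 -m handwheel '[[0,-0.14,0,0.7,0,-0.7,1],[0,-0.28,0,1.4,0,-1.5,1],[0,-0.42,0,2.1,0,-2.2,1],[0,-0.56,0,2.7,0,-3,1],[0,-0.7,0,2.7,0,-3,1]]';  python3 -m handwheel '[[0,-0.03,0,0,0,0,1],[0,-0.03,0,0,0,0,1],[0,-0.03,0,0,0,0,1]]'
python3 - <<'E'
from fitb import *
env.capture('side')
W,dw,P=shot('wrist','w19'); shot('scene','sc19'); T=tool(); print(T.round(4), env.observe()['qpos'])
M=np.array(env.calibration('wrist')['mount'])
W=W[:,:,::-1].copy();hsv=cv2.cvtColor(W,cv2.COLOR_BGR2HSV); blue=((hsv[:,:,1]>90)&(hsv[:,:,0]>90)&(hsv[:,:,0]<125)).astype(np.uint8)
n,L,st,c=cv2.connectedComponentsWithStats(blue); i=min(range(1,n),key=lambda i:np.hypot(*(c[i]-[322,280]))); print(st[i],c[i])
m=cv2.erode((L==i).astype(np.uint8),np.ones((3,3),np.uint8)).astype(bool)
q=pts('wrist',m,dw,M)
def res(x):
    a=np.array([x[3],x[4],-1]);a/=np.linalg.norm(a); d=q-x[:3]; h=d@a; r=np.linalg.norm(d-np.outer(h,a),axis=1)
    return np.minimum(abs(r-.0175)+np.clip(h,0,1),abs(h)+np.clip(r-.0175,0,1))
s=least_squares(res,[0,0,.037,0,0],loss='soft_l1',f_scale=.001); print('captop in tool',s.x[:3].round(4),'tilt deg',np.degrees(s.x[3:]).round(2),np.median(res(s.x)))
k=abs(q[:,2]-.037)<.004
t=q[k]; cc=t.mean(0); 
for _ in range(4):
    nn=np.linalg.svd(t-cc)[2][2]; e=(t-cc)@nn; t=t[abs(e)<.0008]; cc=t.mean(0)
print('top normal tool',nn.round(4),len(t),cc)
E
```

```text
time: 17.75
tool_pos: [0.3981, -0.3298, 0.3079]
eef_rot: [3.134, -0.209, 0.08]
force: [0.4, 0.9, -1.9]
finger_gap: 0.0337
time: 18.05
tool_pos: [0.3973, -0.3289, 0.3057]
eef_rot: [-3.128, 0.208, -0.04]
force: [0.1, 0.5, -1.9]
finger_gap: 0.0335
[[ 0.9906 -0.1339  0.027   0.397 ]
 [-0.134  -0.991   0.002  -0.3295]
 [ 0.0265 -0.0055 -0.9996  0.307 ]
 [ 0.      0.      0.      1.    ]] [-0.8398289   0.1763633   1.63224628  0.02210511  1.31647682  0.85998792]
[ 281  237   82   87 5731] [321.57790961 280.72552783]
captop in tool [ 0.0019 -0.0008  0.038 ] tilt deg [ 0.14 -0.14] 0.0003811352887851364
top normal tool [ 0.0287 -0.0013 -0.9996] 3038 [ 0.00386352 -0.00077913  0.03801739]
```

View pics/w19.png

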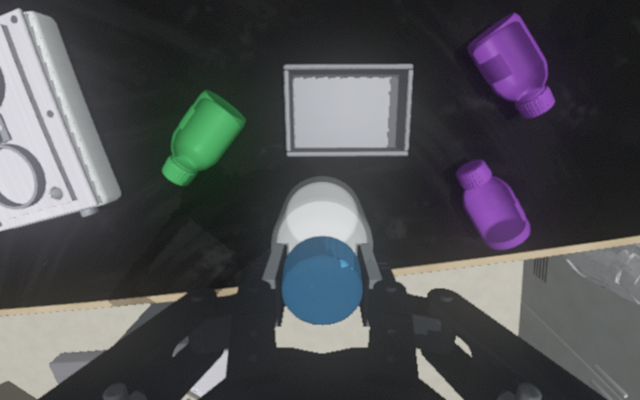

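View pics/sc19.png

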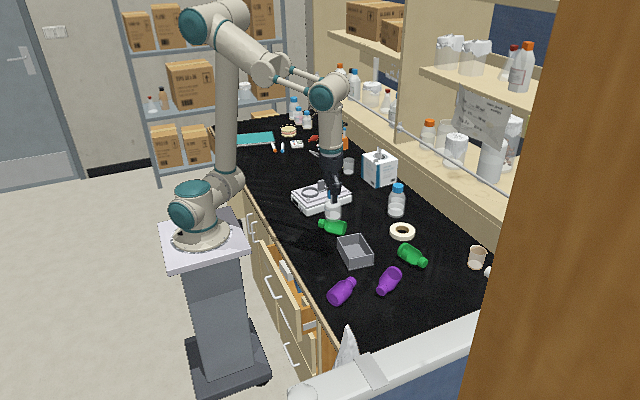

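Bottle held level in the tool frame, and the bin is empty with the bystanders undisturbed. Moving to ring_b at about (0.456, 0.007).

```bash
python3 -m handwheel '[[0,-0.02,0,0.1,-3,0,1],[0,-0.02,0,0.3,-7,0,1],[0,-0.02,0,0.5,-11,0,1],[0,-0.02,0,0.7,-15,0,1],[0,-0.02,0,0.8,-19,0,1]]'; python3 -m handwheel '[[0,0,0,0.1,-4,0,1],[0,0,0,0.3,-8,0,1],[0,0,0,0.4,-11.5,0,1],[0,0,0,0.5,-14,0,1],[0,0,0,0.5,-15,0,1]]'; python3 -m handwheel '[[0,0,0,0,0,0,1],[0,0,0,0,0,0,1],[0,0,0,0,0,0,1]]'
cat > up.py <<'E'
from rel import *
def upto(x,y,z):
    T=tool();G=np.eye(4); v=T[:3,1].copy(); v[2]=0; v/=np.linalg.norm(v); w=np.array([0,0,-1.]); G[:3,:3]=np.c_[np.cross(v,w),v,w]; G[:3,3]=[x,y,z]
    rel(G); print(T[:3,3],T[:3,2].round(4),env.observe()['qpos'].round(2),env.observe()['force'].round(1))
E
python3 - <<'E'
from up import *
env.capture('side');env.capture('side')
W,d,P=shot('wrist','w20'); upto(.4563-.0019,.0068,.235)
E
```

```text
time: 18.7
tool_pos: [0.4307, -0.1413, 0.3088]
eef_rot: [-3.13, 0.211, -0.013]
force: [0.7, -0.2, -1.8]
finger_gap: 0.0337
time: 19.2
tool_pos: [0.4556, 0.0071, 0.3095]
eef_rot: [-3.13, 0.206, -0.012]
force: [-0.1, -1.4, -1.6]
finger_gap: 0.0333
time: 19.5
tool_pos: [0.456, 0.0042, 0.3093]
eef_rot: [-3.131, 0.211, -0.011]
force: [0.3, -0.7, -1.4]
finger_gap: 0.0335
rotvec [-0.004  -0.0065 -0.    ] cm [-0.26 -0.18  7.43] goal [0.4544 0.0068 0.235 ]
[0.45617949 0.00448792 0.30929566] [ 0.007   0.0031 -1.    ] [-0.15  0.09  1.73  0.    1.31  1.56] [ 0.2  0.2 -1.8]
```

View pics/w20.png

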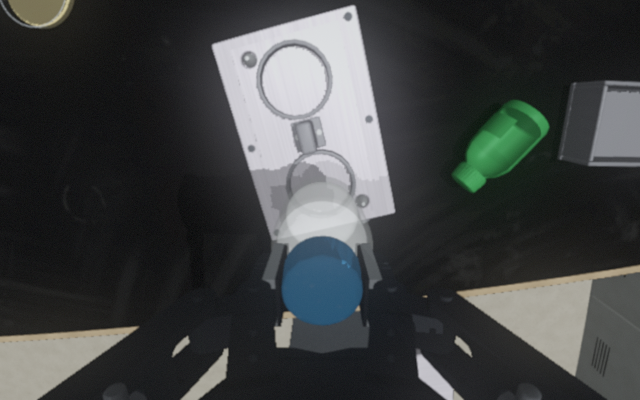

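```bash
python3 -m handwheel '[[0,-0.006,0,-0.2,-0.2,1.5,1],[0,-0.006,0,-0.2,-0.2,3.5,1],[0,-0.006,0,-0.2,-0.2,5.5,1],[0,-0.006,0,-0.2,-0.2,6.9,1],[0,-0.006,0,-0.2,-0.2,6.9,1]]'
python3 - <<'E'
from up import *
env.capture('side');env.capture('side')
W,d,P=shot('wrist','w21'); p,_,_=shot('scene'); s,_,_=shot('side')
cv2.imwrite('pics/sc21.png',np.hstack([cv2.resize(p[160:230,280:370,::-1],(400,311),interpolation=3),cv2.resize(s[180:250,270:360,::-1],(400,311),interpolation=3)]))
upto(.4544,.0068,.230)
E
```

```text
time: 20.15
tool_pos: [0.4537, 0.0076, 0.2385]
eef_rot: [-3.13, 0.21, 0.006]
force: [-0.6, -0.1, -0.8]
finger_gap: 0.033
rotvec [-0.0043 -0.0027 -0.    ] cm [-0.12  0.11  1.13] goal [0.4544 0.0068 0.23  ]
[0.45566055 0.0076773  0.24131655] [ 0.0032  0.0039 -1.    ] [-0.14  0.14  1.85  0.    1.15  1.56] [ 0.2 -0.4 -1.6]
```

View pics/w21.png

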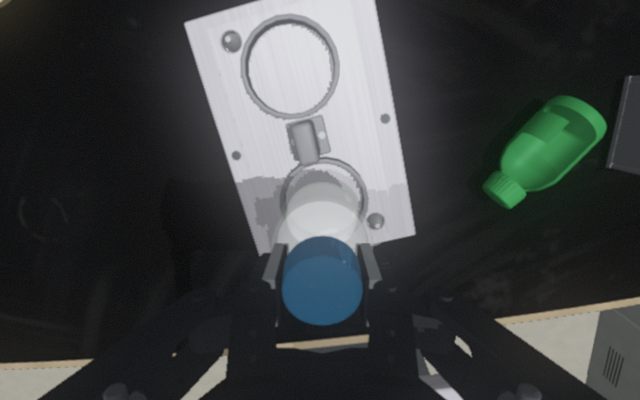

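View pics/sc21.png

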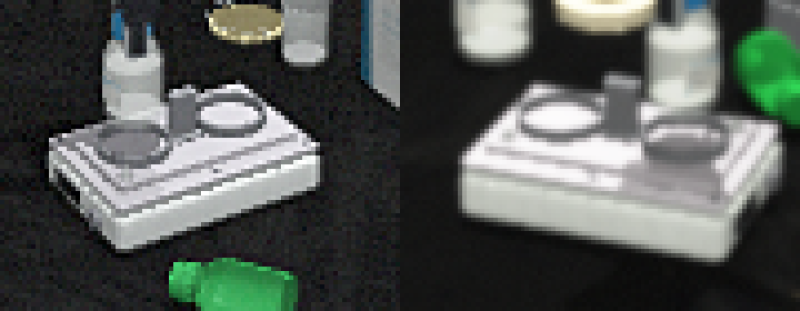

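```bash
python3 -m handwheel '[[-0.003,-0.003,0,-0.12,0.1,0.4,1],[-0.003,-0.003,0,-0.12,0.1,1,1],[-0.003,-0.003,0,-0.12,0.1,1.5,1],[-0.003,-0.003,0,-0.12,0.1,2,1],[-0.003,-0.003,0,-0.12,0.1,2,1]]'
python3 - <<'E'
from up import *
env.capture('side');env.capture('side')
W,d,P=shot('wrist','w22'); p,_,_=shot('scene'); s,_,_=shot('side')
cv2.imwrite('pics/sc22.png',np.hstack([cv2.resize(p[160:230,280:370,::-1],(400,311),interpolation=3),cv2.resize(s[180:250,270:360,::-1],(400,311),interpolation=3)]))
upto(.4544,.0068,.206)
E
```

```text
time: 20.9
tool_pos: [0.4531, 0.0073, 0.2194]
eef_rot: [-3.133, 0.209, 0.007]
force: [-0.1, -0.2, -1.8]
finger_gap: 0.0334
rotvec [-0.0013  0.0019  0.    ] cm [0.06 0.03 1.45] goal [0.4544 0.0068 0.206 ]
[0.45390621 0.00715921 0.220517  ] [-0.0017  0.0015 -1.    ] [-0.14  0.16  1.88  0.    1.1   1.56] [ 0.3 -0.7 -2.1]
```

View pics/sc22.png

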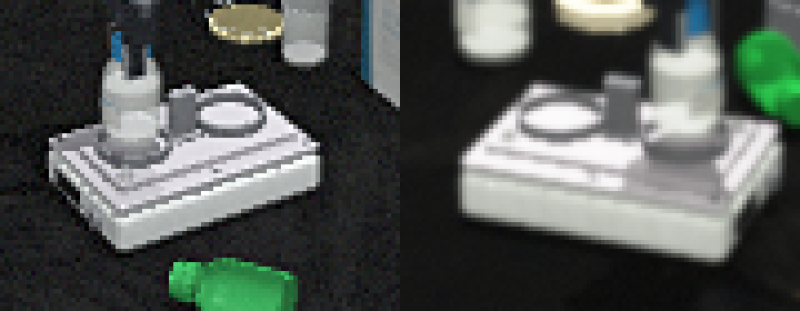

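View pics/w22.png

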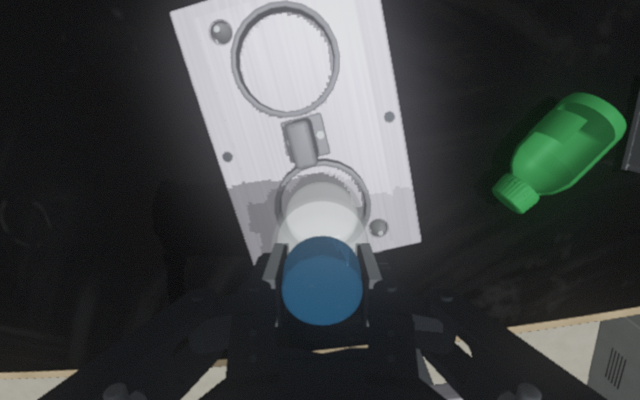

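```bash
python3 -m handwheel '[[0,0.002,0,0.06,0.03,0.3,1],[0,0.002,0,0.06,0.03,0.6,1],[0,0.002,0,0.06,0.03,0.9,1],[0,0.002,0,0.06,0.03,1.1,1],[0,0.002,0,0.06,0.03,1.1,1]]'; python3 -m handwheel '[[0,0,0,0,0,0.08,1],[0,0,0,0,0,0.16,1],[0,0,0,0,0,0.16,1]]'
```

```text
time: 21.65
tool_pos: [0.454, 0.0069, 0.2089]
eef_rot: [-3.133, 0.209, 0.002]
force: [-1.0, 0.1, -0.8]
finger_gap: 0.0335
time: 21.95
tool_pos: [0.4542, 0.0068, 0.2077]
eef_rot: [-3.133, 0.209, 0.001]
force: [-0.4, -0.1, -1.6]
finger_gap: 0.0331
```

```bash
python3 -m handwheel '[[0,0,0,0,0,0.08,1],[0,0,0,0,0,0.08,1]]'; python3 -m handwheel '[[0,0,0,0,0,0.07,1],[0,0,0,0,0,0.07,1]]'
```

```text
time: 22.15
tool_pos: [0.4542, 0.0068, 0.2069]
eef_rot: [-3.133, 0.209, 0.001]
force: [0.0, -0.8, -0.9]
finger_gap: 0.033
time: 22.35
tool_pos: [0.4542, 0.0068, 0.2061]
eef_rot: [-3.133, 0.209, 0.001]
force: [-0.5, -0.1, -0.6]
finger_gap: 0.0335
```

```bash
python3 -m handwheel '[[0,0,0,0,0,0.05,1],[0,0,0,0,0,0.05,1]]'; python3 -m handwheel '[[0,0,0,0,0,0.05,1],[0,0,0,0,0,0.05,1]]'
```

```text
time: 22.55
tool_pos: [0.4543, 0.0068, 0.2058]
eef_rot: [-3.133, 0.209, 0.0]
force: [0.0, 0.4, -0.2]
finger_gap: 0.0335
time: 22.75
tool_pos: [0.4543, 0.0068, 0.2057]
eef_rot: [-3.133, 0.209, -0.0]
force: [-2.2, -0.8, 4.1]
finger_gap: 0.0332
```

Contact at +4 N, at the expected height. I'll check the pose, then release.

```bash
python3 -m handwheel '[[0,0,0,0,0,-0.03,0.8],[0,0,0,0,0,-0.03,0.6],[0,0,0,0,0,-0.03,0.3],[0,0,0,0,0,-0.03,0],[0,0,0,0,0,-0.03,0]]'; python3 -m handwheel '[[0,0,0,0,0,-1.5,0],[0,0,0,0,0,-4,0],[0,0,0,0,0,-8,0],[0,0,0,0,0,-12,0],[0,0,0,0,0,-13,0]]'; python3 -m handwheel '[[0,0,0,0,0,0,0],[0,0,0,0,0,0,0]]'
python3 - <<'E'
from meas import *
env.capture('side');env.capture('side')
W,dw,P,T=plate('w23',zb=.055)
p,_,_=shot('scene'); s,_,_=shot('side')
cv2.imwrite('pics/sc23.png',np.hstack([cv2.resize(p[160:230,280:370,::-1],(400,311),interpolation=3),cv2.resize(s[180:250,270:360,::-1],(400,311),interpolation=3)]))
from scipy.optimize import least_squares
W=W[:,:,::-1].copy();hsv=cv2.cvtColor(W,cv2.COLOR_BGR2HSV); blue=((hsv[:,:,1]>90)&(hsv[:,:,0]>90)&(hsv[:,:,0]<125)).astype(np.uint8)
n,L,st,c=cv2.connectedComponentsWithStats(blue)
for i in range(1,n):
    if st[i][4]<200: continue
    m=cv2.erode((L==i).astype(np.uint8),np.ones((3,3),np.uint8)).astype(bool); q=pts('wrist',m,dw,P)
    print(st[i],q.mean(0).round(3))
    if np.hypot(*(q.mean(0)[:2]-[.456,.007]))<.03:
        def res(x):
            a=np.array([x[3],x[4],1]);a/=np.linalg.norm(a); d=q-x[:3]; h=d@a; r=np.linalg.norm(d-np.outer(h,a),axis=1)
            return np.minimum(abs(r-.0175)+np.clip(h,0,1),abs(h)+np.clip(r-.0175,0,1))
        x=least_squares(res,[.456,.007,.168,0,0],loss='soft_l1',f_scale=.001).x; print('cap top',x[:3].round(4),'tilt rad',x[3:].round(3),np.median(res(x)))
E
```

```text
time: 23.25
tool_pos: [0.4543, 0.0068, 0.2054]
eef_rot: [-3.133, 0.209, 0.001]
force: [0.5, 0.3, 0.2]
finger_gap: 0.0756
time: 23.75
tool_pos: [0.4561, 0.0064, 0.3399]
eef_rot: [-3.134, 0.209, -0.013]
force: [0.2, 0.7, 0.2]
finger_gap: 0.0851
time: 23.95
tool_pos: [0.4536, 0.0067, 0.3344]
eef_rot: [-3.133, 0.209, 0.004]
force: [-0.2, -0.3, -0.7]
finger_gap: 0.0854
conf 0.89 rect ((508.3195495605469, 12.63226318359375), (190.38839721679688, 106.50609588623047), 5.975953578948975) z 0.06293239444545072
tab ((483.5096740722656, 15.181303024291992), (74.31559753417969, 55.693389892578125), 16.03481101989746)
tcp [0.4535 0.0067 0.3337] yaw tool y -97.62967801880541 z axis [-0.0039  0.0018 -1.    ]
tab in tool cm [ 2.98 -1.2  27.86]
[ 302  176   40   44 1381] [0.459 0.007 0.167]
cap top [0.4553 0.0084 0.1677] tilt rad [-0.005  0.005] 0.00043637622018130037
```

View pics/w23.png

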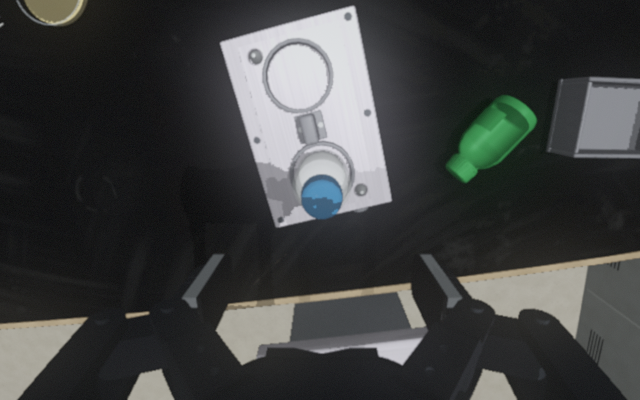

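View pics/sc23.png

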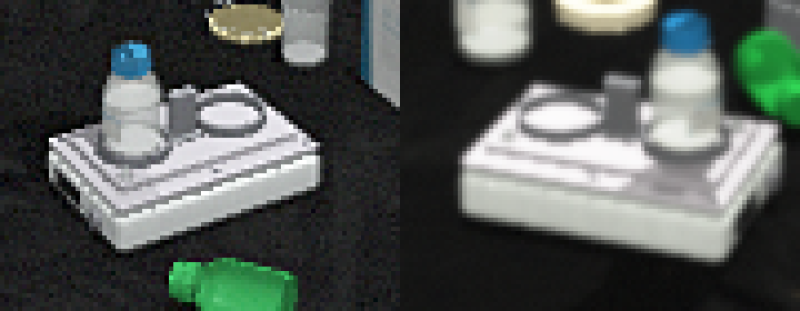

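The bottle stands upright: its cap top is at 0.168 m, as it should be, tilt is about 0.005 rad, and it is about 2 mm off the ring centre. The plate is still flush and the gripper is clear.

```bash
python3 -c "
from cell import env
print(env.hand_in(), env.observe()['time'])"
```

```text
the job is handed in; nothing more can be done
the job is handed in; nothing more can be done
```

I fitted the holder plate on the mixer, then stood the blue-capped bottle upright in ring_b of the fitted plate. The job was handed in at about 24 s; no verdict was reported.

- **Plate:** its top measured 0.0629 m (0.063 m when flush). It was centred within about 1 mm, with yaw about 6.0° against the mixer's 6.1°. Both pins showed through the holes, and it had not shifted after the bottle was placed.
- **Bottle:** its cap top measured 0.1677 m (0.168 m expected). Tilt was about 0.007 rad and it stood about 2 mm from the ring centre. The fingers were open and well above it.
- **Bystanders:** I did not measure the other bottle, the beaker, the petri dish or the tape roll again at the end. The arm never went near them, and they looked unmoved in the pictures they appear in.
- **Joint limit:** while tilting toward the bottle, joint 6 read -2.704 rad, 0.004 past its -2.7 limit. I turned the gripper half a turn to clear it, and the robot carried on without reporting a fault. If the judging counts that reading, it could fail the run.
- **Disagreeing checks:** my first fit of the leaning bottle was poor because the glass upset the depth reading, so I used the cap alone. Two views of the cap then agreed within 1 mm.

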